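# Clip a handheld meter into the display-check stage

### The arm

A 6-joint arm with a two-finger parallel gripper is mounted at the origin on the work surface. World frame = base frame: x ahead of the robot, y to its left, z up, the work surface at z = 0. Lengths are in m, angles in rad, forces in N, time in s.
With the tool pointing down it reaches from about 0.375 to 0.9 m from the base axis. Payload 3.1 kg.
Tool frame: the origin (TCP) lies between the finger pads; the fingertips stand 14 mm ahead of it and the grasp point (between the pads) lies 5 mm behind it (robot.finger_overhang is the distance from the TCP to the fingertips, in m); z points along the fingers, y is the line along which they close (so a half turn about z gives the same grasp; the last joint's range is limited). The gripper opens to 87 mm and grips with 3 to 60 N. Pads are 19 mm wide; open, the fingers measure 117 mm over their backs; the gripper's body (75 mm by 190 mm) begins 51 mm behind the grasp point.
Start: joints at [-1.304, 0.527, 1.433, -0, 1.181, -0.178], TCP at [0.269, -0.564, 0.213] pointing down, gripper open.
Joint ranges: [-3.08, 3.08], [-0.75, 2.2], [0.22, 2.44], [-1.43, 4.57], [0, 2.65], [-2.85, 2.85]. Speed limits (rad/s): [2.79, 2.79, 3.14, 3.14, 3.14, 3.14].

### API

Orientations are given as a unit quaternion [x, y, z, w].
In Python, from rig import monitor, cams, workorder, robot gives the robot as it stands.
- The arm moves only by the tool send_rows, never from a script. Its argument "moves" is one flat list of numbers, 7 for each row, row after row: the opening, from 0 (shut) to 1 (fully open), then the shift along the world's x, y, z in cm, then the turn, a rotation vector about the world's x, y, z in rad. A call has 1 to 5 rows; each row is the pose to reach, as a shift and turn from the pose commanded when the call began; what a row does not reach only later rows make up. A row lasts 1/12 s, in which the tool goes at most 41.7 mm and 7.16 degrees, less where a joint would pass 70% of its speed; a pose out of reach is approached as far as the arm can. A call with a gripper value outside its range is refused whole. The fingers move at their own pace and stop on an object; "grip_force" is the grip in N (left out, the last holds). Time passes only in rows, so rows that repeat a pose let the fingers close. It gives the time, the measured TCP pose, the force, the opening and the grip force at its end, in the units of the state.
- monitor.get_obs(): the state, without advancing time (a new reading comes with each control period).
- cams.camera(name): name is "scene" or "side" or "wrist"; returns a dict with "pixels" (420x560x3 uint8, blue, green, red), "range_z" (420x560 float32, m along the optical axis (not along the pixel's ray), 0 where there is no reading), "fovy" (degrees; the focal length in pixels is half the picture's height over the tangent of half this angle, whatever the lens; pixels are square), "cx", "cy" (the principal point, pixels), "rvec" (rotation vector, rad) and "tvec" (3), from world to camera coordinates, as OpenCV has them; the wrist camera has in their place "hand_eye" (4x4, takes a point from camera to tool coordinates, whose origin is the TCP and whose axes are the flange's). Camera axes: x right, y down, z forward; pixel columns grow to the right and rows downward; lengths in m; the calibration is good to about 2 mm. The wrist camera is an equidistant fisheye: a pixel r from the principal point sees the ray r / f radians off the axis. A picture is of the moment at which its call begins: read the wrist's pose just before it.
- workorder.hand_in(): hands the job in; it is judged then, once.
The state is a dict: "time": time; "q": joint angles; "joint_velocities": joint speeds; "joint_torque": joint torques, N m; "position": TCP position; "tool_rot": TCP orientation; "ft_force": force on the tool from outside, world axes, zero at the start; "moment": the same for the moment, N m; "grip_width": finger opening in m; "grip_force": force on a finger pad.
Only numpy, scipy, OpenCV 4.12 (cv2) and the standard library are available. Lean on these libraries where they do the work, as an engineer would, in place of code of your own. Each camera call takes 0.05 s, during which the arm holds its last target. There are 200 camera calls.

### The job

Draw the stage's sprung curved arm back until its red catch holds it, then lay the blue meter on the stage, screen up and screen end at the end stop, snug in the corner of the fixed edge and the end stop, and let go of it. Then press the red catch down so that the arm springs in and clamps the meter. Set the meter down rather than dropping it, and leave the other things on the bench alone.

Things in the scene. Friction and masses are not known exactly. Their poses are not given: they have to be found in the camera images.
- stage: light-blue steel stage fixed to the bench, its plate top 18 mm above the bench. Origin: on its underside (bench height), below the centre of the meter's seat; z up. The plate spans x -152 to +102, y -183 to +45 mm in its frame. The seated meter lies parallel to x, screen end to +x, its centre at x = 0, y = 0, z = 38 mm. The sprung arm presses on it from the -y side.
- fixed_edge (a point): top of the seat-side face of the fixed edge, a steel strip 10 mm high above the plate and 8 mm thick along the stage's x from -72 to +78 mm; its face is at stage y = +28 mm
- end_stop (a point): top of the seat-side face of the end stop, a steel strip 10 mm high above the plate and 8 mm thick along the stage's y from -20 to +28 mm; its face is at stage x = +70 mm
- clip (a joint): angle (rad) of the sprung curved arm, a 10 mm round bar 6 to 16 mm above the plate: 0 at rest (no meter, arm 15 mm inside the seat), growing as it is drawn off the fixed edge (anticlockwise from above), stop at 0.88. Drawn past 0.76 it is caught, then holds at about 0.70; clamping the meter it is at about 0.2. Spring at the knob 3 N at rest, 8 N at 0.80, plus a few N over the catch; damped return in 0.5 s
- clip_pivot (a point): the arm's pivot axis, at the arm's height (29 mm above the bench); stage frame x = +75, y = -85 mm
- clip_knob (a point): upright black knob with a yellow top on the arm, 16 mm in diameter, free from 34 to 66 mm above the bench, to pinch or push; this point is on its axis, 54 mm above the bench. It moves on a circle of 125 mm radius about the pivot: at 0 it is at x = -34, y = -23 mm in the stage frame, at 0.80 at about x = -46, y = -120 mm
- catch (a joint): how far the red catch is pressed down (m): 0 up, 0.012 fully down. The arm is let go once it is more than about 0.009 down; the catch springs up by itself (2.5 N at the top, 5.5 N fully down). Its ramp lets the arm pass when the arm is drawn back
- catch_top (a point): centre of the top of the catch's red square pad, 40 x 40 mm, 40 mm above the bench when up; press it straight down to release the arm. It lies beyond the arm's free end, at about x = -115, y = -148 mm in the stage frame
- meter_center (a point): centre (half-way up) of the dark-blue handheld meter, a box 140 mm long (own x), 56 mm wide (own y), 40 mm high, 0.28 to 0.46 kg, lying screen up on the bench; own +x points to the screen end. It starts left or right of the stage
- meter_screen (a point): point inside the blue meter below its screen, 36 mm from the meter's centre towards the screen end
- yellow_meter: handheld meter of the same shape and size as the blue one but yellow; not wanted, leave it alone
- dial_gauge: round black dial gauge lying on its back, 90 mm across, 34 mm high; leave alone
- wrench: steel wrench lying flat, about 180 mm long; leave alone
- screwdriver: screwdriver with red handle, lying; leave alone
- oil_bottle: amber bottle, 60 mm across, 130 mm tall; leave alone
- adapter: brass pipe adapter standing on end, 36 mm across, 34 mm high; leave alone
- carton: cardboard carton 110 x 90 x 80 mm; leave alone
- meter: the blue meter as a body (origin at the centre of its underside)
Not all that is in view belongs to the job. Several things have the shape of the meter; the one meant has the colours described above.

How it is judged:
On the way, in this order (a step that is already met when the one before it is completed fails the run):
1. the curved arm is drawn back, held by its catch, and the gripper has let go (value of joint clip above 0.62 rad and contact force between the fingers and anything else below 0.3 N), for 0.2 s.
2. with the arm still held back, the blue meter lies in the corner of the stage (within 12 mm of the fixed edge, 6 mm of the end stop), screen end at the end stop, and has been let go (all of step 1 and x of meter_center in the frame of stage between -0.006 and 0.004 m and y of meter_center in the frame of stage between -0.012 and 0.004 m and z of meter_center in the frame of stage between 0.034 and 0.042 m and x of meter_screen in the frame of stage above 0.02 m and angle between meter_center's own z axis and vertical below 0.08 rad), for 0.2 s.
At the end, for the whole second after the job is handed in: the blue meter lies flat on the stage, screen end at the end stop, within 3 mm of the fixed edge, within 6 mm of the end stop and parallel to the edge within 0.05 rad; the curved arm is off its catch and rests against the meter (0.12 to 0.30 rad); the catch is up again; the meter is at rest (x of meter_center in the frame of stage between -0.006 and 0.004 m and y of meter_center in the frame of stage between -0.003 and 0.004 m and z of meter_center in the frame of stage between 0.034 and 0.042 m and x of meter_screen in the frame of stage above 0.02 m and angle between meter_center's own z axis and vertical below 0.08 rad and angle between the x axis of meter_center and the x axis of stage, either way round below 0.05 rad and value of joint clip between 0.12 and 0.3 rad and value of joint catch below 0.003 m and linear speed of meter below 0.02 m/s); the robot touches nothing.
It fails at once if any of the other things on the bench is moved by more than 25 mm (distance of any of yellow_meter, dial_gauge, wrench, screwdriver, oil_bottle, adapter, carton from where it was at the start of the episode above 0.025 m).
It fails at once if the blue meter is tipped by more than 0.6 rad (angle between meter_center's own z axis and vertical above 0.6 rad).
It fails at once if the blue meter is dropped or flung (faster than 0.9 m/s) (linear speed of meter above 0.9 m/s).
It also fails if it takes over 67 s, if anything falls off the work surface, if the arm or the gripper's body presses on something with over 40 N, if the wrist force passes 120 N, or if a joint passes its speed limit or range.

## Working session

There is one attempt and no reset: what is moved stays moved. The work goes in short steps, Python scripts to look and compute and a tool call to move; the robot and the scene stay as the last step left them, time stands still between calls to the robot, and variables do not carry over. Pictures are saved under pics/ and viewed, at most 10 in all, crops included, and the job is handed in when it is done.

Besides the shell and the picture viewer there is one more tool, called as a command line: name --argument value ..., lists and objects as JSON in quotes. send_rows: Moves the arm, as the interface text tells. Its arguments: {"type":"object","properties":{"moves":{"type":"array","items":{"type":"number"}},"grip_force":{"type":"number"}},"required":["moves"]}

```bash
mkdir -p pics; ls
cat > h.py <<'E'
import numpy as np, cv2
from rig import monitor, cams, workorder, robot
def grab(n):
    c=cams.camera(n); return c
def world(c):
    """per-pixel world points from depth (scene/side)"""
    h,w=c["range_z"].shape; f=h/2/np.tan(np.radians(c["fovy"])/2)
    u,v=np.meshgrid(np.arange(w),np.arange(h)); z=c["range_z"]
    P=np.stack([(u-c["cx"])/f*z,(v-c["cy"])/f*z,z],-1)
    R=cv2.Rodrigues(np.array(c["rvec"],float))[0]
    return (P-np.array(c["tvec"]).ravel())@R
def plane(c,uv,zw):
    f=c["pixels"].shape[0]/2/np.tan(np.radians(c["fovy"])/2)
    R=cv2.Rodrigues(np.array(c["rvec"],float))[0]; o=-R.T@np.array(c["tvec"]).ravel()
    uv=np.atleast_2d(uv).astype(float)
    d=np.c_[(uv[:,0]-c["cx"])/f,(uv[:,1]-c["cy"])/f,np.ones(len(uv))]@R
    return o+d*((zw-o[2])/d[:,2])[:,None]
def st():
    o=monitor.get_obs(); print({k:np.round(o[k],3).tolist() for k in ("time","q","position","tool_rot","ft_force","grip_width","grip_force")})
E
python3 - <<'E'
from h import *
st()
for n in("scene","side"):
    c=grab(n); np.save(f"{n}.npy",c,allow_pickle=True); cv2.imwrite(f"pics/{n}0.png",c["pixels"])
    R=cv2.Rodrigues(np.array(c["rvec"],float))[0]; print(n,c["fovy"],-R.T@np.array(c["tvec"]).ravel(),R[2])
E
```

```text
pics
{'time': 0.0, 'q': [-1.304, 0.528, 1.434, -0.0, 1.181, -0.179], 'position': [0.269, -0.563, 0.212], 'tool_rot': [0.975, 0.221, -0.0, -0.001], 'ft_force': [-0.519, -0.435, 0.01], 'grip_width': 0.087, 'grip_force': 0.0}
scene 51.13057482659167 [ 1.19409089 -0.14584924  1.14796538] [-0.51345545  0.14543041 -0.84570296]
side 46.72287215441045 [0.20097734 0.79022605 1.04700864] [ 0.26679775 -0.57316556 -0.77479042]
```

View pics/scene0.png

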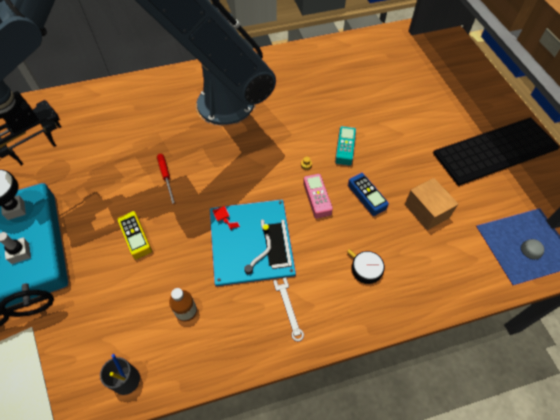

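View pics/side0.png

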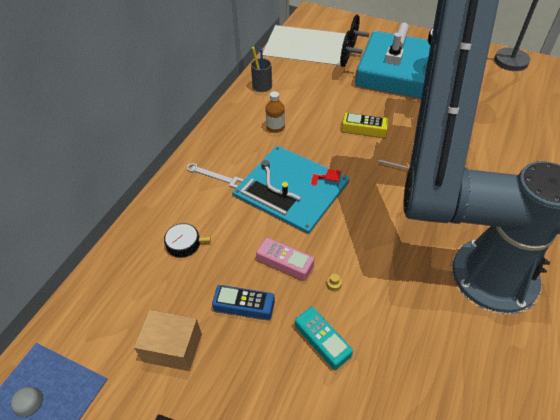

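Run:
```python
from h import *
S={n:np.load(f"{n}.npy",allow_pickle=True).item() for n in("scene","side")}
a=cv2.resize(S["scene"]["pixels"][160:300,190:400],None,fx=3.5,fy=3.5,interpolation=cv2.INTER_CUBIC)
cv2.imwrite("pics/crop.png",a[:600])
for n,c in S.items():
    W=world(c); h=cv2.cvtColor(c["pixels"],cv2.COLOR_BGR2HSV); H,Sa,V=h[...,0],h[...,1],h[...,2]
    inw=(W[...,0]>0.3)&(W[...,0]<1)&(W[...,1]>-.6)&(W[...,1]<.4)
    def comp(m):
        k,l,s,cc=cv2.connectedComponentsWithStats(m.astype(np.uint8)); i=1+np.argmax(s[1:,4]); return l==i
    m=comp(cv2.morphologyEx((((H>105)&(H<125)&(Sa>120)&inw&(W[...,2]>.012)&(W[...,2]<.06))*255).astype(np.uint8),cv2.MORPH_CLOSE,np.ones((9,9)))>0)
    t=m&(W[...,2]>.034); p=W[t]; r=cv2.minAreaRect((p[:,:2]*1000).astype(np.float32))
    print(n,"blue",np.argwhere(m).mean(0)[::-1],"top",p.mean(0),r, "zmax",np.percentile(p[:,2],[5,50,95]))
    lab=t&(V>150)&(Sa<110); print(" screen pix",lab.sum(),W[lab].mean(0))
    pl=comp((H>92)&(H<107)&(Sa>120)&inw&(W[...,2]>.008)&(W[...,2]<.03)&(W[...,1]>-.4)&(W[...,1]<.15)); p=W[pl]
    hull=cv2.convexHull(np.argwhere(pl)[:,::-1].astype(np.int32)); r2=cv2.minAreaRect((plane(c,hull[:,0],.018)[:,:2]*1000).astype(np.float32))
    print(" plate",r2,cv2.boxPoints(r2).round().tolist(),"z",np.median(p[:,2]))
    red=((H<8)|(H>172))&(Sa>150)&(V>80)&inw&(W[...,1]>-.4)&(W[...,0]>.4)&(W[...,2]>.01)&(W[...,2]<.06)
    rd=comp(red); q=np.argwhere(rd)[:,::-1]; print(" red",q.mean(0),plane(c,q.mean(0),.04),np.median(W[rd],0),cv2.minAreaRect((W[rd&(W[...,2]>.035)][:,:2]*1000).astype(np.float32)))
    ye=(H>22)&(H<35)&(Sa>140)&(V>120)&inw&(W[...,2]>.045)&(W[...,2]<.09)
    if ye.any():
        y=comp(ye); q=np.argwhere(y)[:,::-1]; print(" yel",q.mean(0),plane(c,q.mean(0),.066),np.median(W[y],0),y.sum())
```

```text
scene blue [365.08108108 195.48894349] top [0.5358576  0.31900514 0.04383294] ((855.3956298828125, 135.62533569335938), (124.18206787109375, 871.9796752929688), 58.37674331665039) zmax [0.03471871 0.03924742 0.04355764]
 screen pix 1 [0.58843778 0.33230332 0.04030721]
 plate ((585.3165893554688, -54.27336120605469), (223.60971069335938, 255.0478973388672), 81.59276580810547) [[443.0, -146.0], [695.0, -184.0], [728.0, 38.0], [476.0, 75.0]] z 0.01774378915562131
 red [223.50234742 216.05164319] [[ 0.49732391 -0.11245769  0.04      ]] [ 0.49202305 -0.11212587  0.03793033] ((500.3239440917969, -117.24319458007812), (79.47623443603516, 37.77339172363281), 6.477180004119873)
 yel [265.09090909 226.90909091] [[ 0.58266173 -0.00757863  0.066     ]] [ 0.58299565 -0.00750815  0.06565979] 22
side blue [245.95225102 306.38472033] top [0.51248139 0.34358754 0.04760319] ((405.8774108886719, 560.9449462890625), (139.84988403320312, 598.8803100585938), 28.641874313354492) zmax [0.03493963 0.03916733 0.04304574]
 screen pix 0 [nan nan nan]
 plate ((580.6339111328125, -50.549713134765625), (232.22650146484375, 255.0325927734375), 81.50797271728516) [[437.0, -147.0], [690.0, -184.0], [724.0, 45.0], [472.0, 83.0]] z 0.018309427900219624
 red [327.01310044 176.03056769] [[ 0.49451768 -0.10776129  0.04      ]] [ 0.4922541  -0.10925164  0.03837917] ((500.34478759765625, -118.4402084350586), (74.04093933105469, 42.93070983886719), 9.840964317321777)
 yel [284.22222222 184.5       ] [[ 0.58138867 -0.00810721  0.066     ]] [ 0.58121063 -0.0079049   0.06619762] 18<stdin>:13: RuntimeWarning: Mean of empty slice.
  ret = um.true_divide(
```

View pics/crop.png

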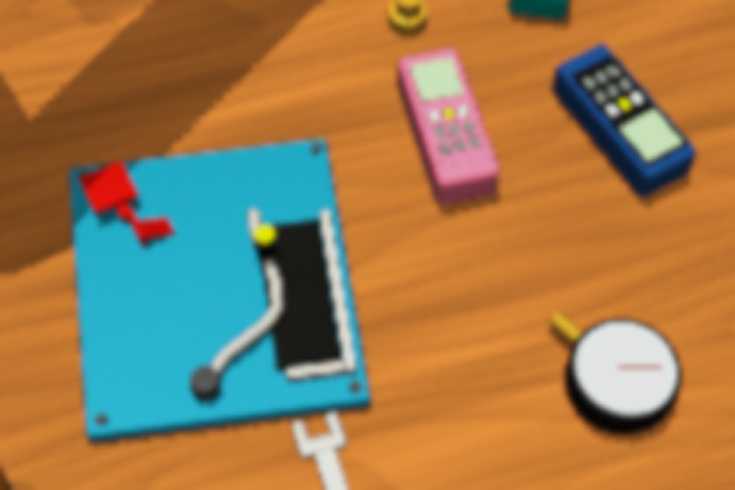

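Candidates seen in the scene picture are yellow (134,235), pink (318,195), teal (346,145) and dark blue (368,194). The dark-blue one fits the description. The crop at (625,120) confirms it, with its screen end pointing lower right, roughly world +x. In the same crop the knob's yellow top is at (265,235) and the red pad at (110,187).

```bash
cat > meas.py <<'E'
from h import *
def meter(c,box=(.45,.68,.17,.36),zt=.04,dz=.004):
    W=world(c); h=cv2.cvtColor(c["pixels"],cv2.COLOR_BGR2HSV)
    m=(W[...,0]>box[0])&(W[...,0]<box[1])&(W[...,1]>box[2])&(W[...,1]<box[3])&(W[...,2]>zt-dz)&(W[...,2]<zt+dz)
    b=(h[...,0]>105)&(h[...,0]<125)&(h[...,1]>120)&m
    k,l,s,_=cv2.connectedComponentsWithStats((cv2.dilate(b.astype(np.uint8),np.ones((5,5)))&m).astype(np.uint8))
    t=l==1+np.argmax(s[1:,4]); hull=cv2.convexHull(np.argwhere(t)[:,::-1].astype(np.int32))[:,0]
    sc=t&(h[...,2]>130)&(h[...,1]<110)
    r=cv2.minAreaRect((plane(c,hull,zt)[:,:2]*1000).astype(np.float32))
    return t.sum(),r,W[t].mean(0),W[sc].mean(0) if sc.any() else None
def strips(c):
    W=world(c); h=cv2.cvtColor(c["pixels"],cv2.COLOR_BGR2HSV)
    m=(W[...,2]>.02)&(W[...,2]<.034)&(h[...,1]<70)&(h[...,2]>120)&(W[...,0]>.45)&(W[...,0]<.75)&(W[...,1]>-.2)&(W[...,1]<.1)
    q=np.argwhere(m)[:,::-1]; return plane(c,q,.028)[:,:2]
E
python3 - <<'E'
from meas import *
S={n:np.load(f"{n}.npy",allow_pickle=True).item() for n in("scene","side")}
for n,c in S.items():
    print(n,meter(c))
    P=strips(c)*1000; a=-.148; R=np.array([[np.cos(a),-np.sin(a)],[np.sin(a),np.cos(a)]]); L=(P-[618,11])@R
    e=L[(L[:,1]>20)&(L[:,1]<45)&(L[:,0]<60)&(L[:,0]>-70)]; print("edge n",len(e),"slope",np.polyfit(e[:,0],e[:,1],1),"y",e[:,1].mean(),"(exp 32)")
    s=L[(L[:,0]>60)&(L[:,0]<90)&(L[:,1]<22)&(L[:,1]>-22)]; print("stop n",len(s),"x",s[:,0].mean(),"(exp 74)", "y",s[:,1].min(),s[:,1].max())
    h=cv2.cvtColor(c["pixels"],cv2.COLOR_BGR2HSV); W=world(c)
    k=(h[...,0]>155)&(h[...,0]<175)&(h[...,1]>60)&(W[...,2]>.03)&(W[...,2]<.05)&(W[...,1]>.1)&(W[...,1]<.3); print("pink",cv2.minAreaRect((W[k][:,:2]*1000).astype(np.float32)))
E
```

```text
scene (np.int64(297), ((533.3772583007812, 330.9175109863281), (136.8836669921875, 54.768882751464844), 12.51128101348877), array([0.52677164, 0.32188638, 0.03989273]), array([0.5415394 , 0.32875173, 0.04031804]))
edge n 115 slope [-1.13003605e-03  3.09200354e+01] y 30.92311945419406 (exp 32)
stop n 51 x 73.62991705343174 (exp 74) y -18.58029816310084 21.87573833042414
pink ((494.83038330078125, 181.39637756347656), (53.99675750732422, 137.93174743652344), 86.4012222290039)
side (np.int64(478), ((514.0433349609375, 331.013671875), (105.79887390136719, 56.947303771972656), 14.119828224182129), array([0.5003011 , 0.32826317, 0.03983582]), array([0.52613436, 0.33157387, 0.04056915]))
edge n 123 slope [-1.57863358e-03  2.98729789e+01] y 29.88075845039079 (exp 32)
stop n 37 x 73.67564598672564 (exp 74) y -20.989124102308523 20.494684633169676
pink ((571.5942993164062, 191.58389282226562), (299.6972351074219, 70.7445297241211), 5.240124702453613)
```

send_rows --moves '[1,9.8,17.4,0,0,0,-0.35,1,9.8,17.4,0,0,0,-0.35,1,9.8,17.4,0,0,0,-0.35,1,9.8,17.4,0,0,0,-0.35,1,9.8,17.4,0,0,0,-0.35]'

```text
time: 0.52
position: [0.3674, -0.3868, 0.2127]
tool_rot: [0.999, 0.047, -0.0, -0.001]
ft_force: [1.0, -0.1, -0.5]
grip_width: 0.087
grip_force: 0.0
```

send_rows --moves '[1,9.8,17.4,0,0,0,-0.366,1,9.8,17.4,0,0,0,-0.366,1,9.8,17.4,0,0,0,-0.366,1,9.8,17.4,0,0,0,-0.366,1,9.8,17.4,0,0,0,-0.366]'

```text
time: 0.93
position: [0.4645, -0.2158, 0.213]
tool_rot: [0.991, -0.136, -0.0, -0.0]
ft_force: [-0.0, -0.0, -0.1]
grip_width: 0.0869
grip_force: 0.0
```

send_rows --moves '[1,9.8,17.4,-5,0,0,0,1,9.8,17.4,-5,0,0,0,1,9.8,17.4,-5,0,0,0,1,9.8,17.4,-5,0,0,0,1,9.8,17.4,-5,0,0,0]'

```text
time: 1.35
position: [0.5625, -0.0413, 0.1624]
tool_rot: [0.991, -0.135, -0.0, -0.0]
ft_force: [0.9, -1.5, 0.0]
grip_width: 0.0869
grip_force: 0.0
```

send_rows --moves '[1,1.9,3.4,-4,0,0,0,1,1.9,3.4,-7,0,0,0,1,1.9,3.4,-9.5,0,0,0,1,1.9,3.4,-10.9,0,0,0,1,1.9,3.4,-10.9,0,0,0]'

```text
time: 1.77
position: [0.578, -0.0084, 0.0503]
tool_rot: [0.991, -0.135, -0.004, -0.0]
ft_force: [0.0, 0.0, 0.1]
grip_width: 0.0872
grip_force: 0.0
```

send_rows --grip_force 25 --moves '[0,0,0,0,0,0,0,0,0,0,0,0,0,0,0,0,0,0,0,0,0,0,0,0,0,0,0,0,0,0,0,0,0,0,0]'

```text
time: 2.18
position: [0.5819, -0.01, 0.0556]
tool_rot: [0.991, -0.135, 0.001, 0.0]
ft_force: [0.3, 0.7, 0.4]
grip_width: 0.0614
grip_force: 0.0
```

Run:
```python
from h import *
st()
c=grab("scene"); a=cv2.resize(c["pixels"][170:310,190:400],None,fx=3,fy=3,interpolation=cv2.INTER_CUBIC)
w=grab("wrist"); cv2.imwrite("pics/w1.png",np.hstack([a,cv2.resize(w["pixels"],(560,420))])[:, :1190])
im=cv2.imread("pics/w1.png"); cv2.imwrite("pics/w1.png",cv2.resize(im,None,fx=.66,fy=.66))
from meas import meter
for n in("scene","side"): print(meter(grab(n),(.4,.75,.24,.45)))
a=-.149;ca,sa=np.cos(a),np.sin(a)
for t in (0,.2,.4,.6,.8,.83):
    th=np.radians(150.4)+t; x=75+125*np.cos(th); y=-85+125*np.sin(th)
    print(t,np.round([618+ca*x-sa*y,9.7+sa*x+ca*y],1))
```

```text
{'time': 2.183, 'q': [-0.209, 0.689, 1.666, 0.0, 0.783, 1.633], 'position': [0.582, -0.01, 0.056], 'tool_rot': [0.991, -0.135, 0.001, 0.0], 'ft_force': [0.288, 0.692, 0.386], 'grip_width': 0.061, 'grip_force': 0.0}
(np.int64(311), ((533.316650390625, 330.7902526855469), (136.41436767578125, 56.81620407104492), 13.809029579162598), array([0.52970777, 0.32428971, 0.03994837]), array([0.54439508, 0.33285933, 0.04034308]))
(np.int64(593), ((530.0665283203125, 334.7552490234375), (138.69773864746094, 56.1126708984375), 14.265362739562988), array([0.52317404, 0.33868235, 0.03989226]), array([0.55976152, 0.34111618, 0.04088286]))
0 [581.2  -8.3]
0.2 [567.9 -29.4]
0.4 [558.9 -52.7]
0.6 [554.8 -77.3]
0.8 [ 555.7 -102.2]
0.83 [ 556.2 -105.9]
```

View pics/w1.png

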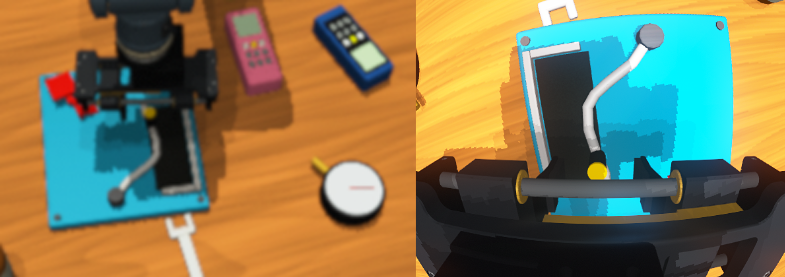

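The wrist view shows the yellow knob top at (597,172), between the closing fingers. I'll keep closing.

send_rows --moves '[0,0,0,0,0,0,0,0,0,0,0,0,0,0,0,0,0,0,0,0,0,0,0,0,0,0,0,0,0,0,0,0,0,0,0]'

```text
time: 2.8
position: [0.581, -0.0089, 0.0542]
tool_rot: [0.991, -0.136, -0.0, -0.001]
ft_force: [-0.2, 3.5, 0.2]
grip_width: 0.0133
grip_force: 25.0
```

send_rows --moves '[0,0,0,0,0,0,0,0,0,0,0,0,0,0,0,0,0,0,0,0,0,0,0,0,0,0,0,0,0,0,0,0,0,0,0]'

```text
time: 3.22
position: [0.5808, -0.0092, 0.0542]
tool_rot: [0.991, -0.135, -0.0, -0.0]
ft_force: [0.9, 4.0, 0.2]
grip_width: 0.0131
grip_force: 25.0
```

send_rows --moves '[0,-0.7,-1.0,0,0,0,0,0,-1.3,-2.1,0,0,0,0,0,-1.8,-3.25,0,0,0,0,0,-2.2,-4.4,0,0,0,0,0,-2.2,-4.4,0,0,0,0]'

```text
time: 3.63
position: [0.5565, -0.0532, 0.054]
tool_rot: [0.991, -0.136, -0.003, -0.001]
ft_force: [-2.5, 6.8, 2.6]
grip_width: 0.0132
grip_force: 25.0
```

send_rows --moves '[0,-0.25,-1.2,0,0,0,0,0,-0.4,-2.5,0,0,0,0,0,-0.4,-3.7,0,0,0,0,0,-0.3,-5.0,0,0,0,0,0,-0.2,-5.5,0,0,0,0]'

```text
time: 4.05
position: [0.5514, -0.1054, 0.0537]
tool_rot: [0.991, -0.135, -0.007, -0.003]
ft_force: [-6.2, 11.2, 6.3]
grip_width: 0.013
grip_force: 25.0
```

send_rows --moves '[0,0,0,0,0,0,0,0,0,0,0,0,0,0,0,0,0,0,0,0,0]'

```text
time: 4.3
position: [0.5522, -0.1059, 0.0538]
tool_rot: [0.991, -0.135, -0.005, -0.002]
ft_force: [-5.0, 7.6, 6.1]
grip_width: 0.0136
grip_force: 25.0
```

send_rows --moves '[0,0.1,0.5,0,0,0,0,0,0.1,0.9,0,0,0,0,0,0.1,1.2,0,0,0,0,0,0.1,1.2,0,0,0,0]'

```text
time: 4.63
position: [0.5508, -0.0935, 0.0537]
tool_rot: [0.991, -0.135, -0.008, -0.002]
ft_force: [-9.7, 5.4, 8.8]
grip_width: 0.0136
grip_force: 25.0
```

send_rows --moves '[0.1,0,0,0,0,0,0,0.2,0,0,0,0,0,0,0.35,0,0,0,0,0,0,0.5,0,0,0,0,0,0,0.5,0,0,0,0,0,0]'

```text
time: 5.05
position: [0.5586, -0.0976, 0.0544]
tool_rot: [0.991, -0.135, 0.001, 0.001]
ft_force: [0.2, 1.2, 0.7]
grip_width: 0.0298
grip_force: 0.0
```

Run:
```python
from h import *
st()
c=grab("side"); a=cv2.resize(c["pixels"][120:260,200:400],(600,420),interpolation=cv2.INTER_CUBIC)
w=grab("wrist"); im=np.hstack([a,w["pixels"]]); cv2.imwrite("pics/w2.png",cv2.resize(im,None,fx=.68,fy=.68))
```

```text
{'time': 5.05, 'q': [-0.369, 0.678, 1.705, -0.002, 0.757, 1.473], 'position': [0.559, -0.098, 0.054], 'tool_rot': [0.991, -0.135, 0.001, 0.001], 'ft_force': [0.227, 1.221, 0.739], 'grip_width': 0.03, 'grip_force': 0.0}
```

View pics/w2.png

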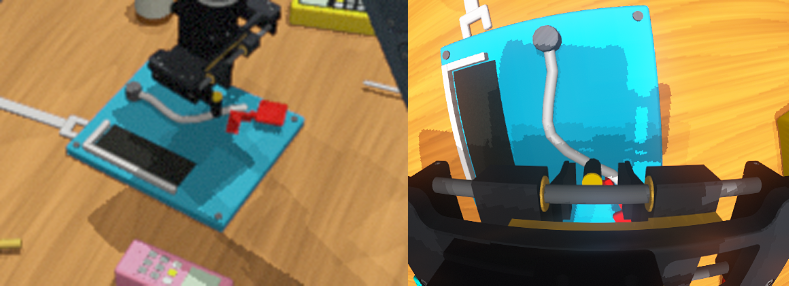

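The pictures show the arm held back by the red catch, with the knob top (591,180) free between the opening fingers.

send_rows --moves '[0.5,0,0.5,0,0,0,0,0.5,0,0.6,0,0,0,0,0.5,0,0.6,3,0,0,0,0.6,0,0.6,7,0,0,0,0.8,0,0.6,10,0,0,0]'

```text
time: 5.57
position: [0.5584, -0.0906, 0.1558]
tool_rot: [0.991, -0.135, 0.0, 0.0]
ft_force: [0.4, 0.0, 0.7]
grip_width: 0.05
grip_force: 0.0
```

Run:
```python
from h import *
st()
for n in("scene","side"):
    c=grab(n); h=cv2.cvtColor(c["pixels"],cv2.COLOR_BGR2HSV); W=world(c)
    ye=(h[...,0]>22)&(h[...,0]<35)&(h[...,1]>140)&(h[...,2]>120)&(W[...,2]>.055)&(W[...,2]<.075)&(W[...,0]>.45)&(W[...,0]<.65)&(abs(W[...,1]+.08)<.1)
    q=np.argwhere(ye)[:,::-1]
    if len(q): print(n,len(q),plane(c,q.mean(0),.066))
```

```text
{'time': 5.567, 'q': [-0.358, 0.522, 1.641, -0.0, 0.978, 1.484], 'position': [0.558, -0.091, 0.156], 'tool_rot': [0.991, -0.135, 0.0, 0.0], 'ft_force': [0.399, 0.02, 0.669], 'grip_width': 0.05, 'grip_force': 0.0}
scene 12 [[ 0.55513867 -0.09311029  0.066     ]]
side 15 [[ 0.55438326 -0.09451451  0.066     ]]
```

send_rows --moves '[1,-1.3,20.8,2,0,0,0.257,1,-1.3,20.8,2,0,0,0.257,1,-1.3,20.8,2,0,0,0.257,1,-1.3,20.8,2,0,0,0.257,1,-1.3,20.8,2,0,0,0.257]'

```text
time: 6.08
position: [0.5442, 0.118, 0.1734]
tool_rot: [1.0, -0.007, -0.001, 0.0]
ft_force: [1.0, -0.0, 0.1]
grip_width: 0.0851
grip_force: 0.0
```

send_rows --moves '[1,-1.3,21.6,1,0,0,0.257,1,-1.3,21.6,1,0,0,0.257,1,-1.3,21.6,1,0,0,0.257,1,-1.3,21.6,1,0,0,0.257,1,-1.3,21.6,1,0,0,0.257]'

```text
time: 6.5
position: [0.5315, 0.326, 0.1828]
tool_rot: [0.993, 0.121, -0.001, 0.0]
ft_force: [0.7, -0.7, -0.5]
grip_width: 0.0873
grip_force: 0.0
```

send_rows --moves '[1,0,0.2,0,0,0,0,1,0,0.2,0,0,0,0]'

```text
time: 6.67
position: [0.5315, 0.3285, 0.1827]
tool_rot: [0.992, 0.123, -0.0, 0.0]
ft_force: [0.2, -0.2, 0.5]
grip_width: 0.0869
grip_force: 0.0
```

Run:
```python
from h import *
from scipy.spatial.transform import Rotation as Ro
st()
o=monitor.get_obs(); w=grab("wrist"); np.save("w.npy",w,allow_pickle=True)
cv2.imwrite("pics/w3.png",w["pixels"])
f=210/np.tan(np.radians(w["fovy"])/2)
h=cv2.cvtColor(w["pixels"],cv2.COLOR_BGR2HSV); d=w["range_z"]
u,v=np.meshgrid(np.arange(560),np.arange(420)); X,Y=u-w["cx"],v-w["cy"]; r=np.hypot(X,Y)+1e-9; t=np.tan(r/f)
P=np.stack([X/r*t*d,Y/r*t*d,d],-1); H=np.array(w["hand_eye"])
P=P@H[:3,:3].T+H[:3,3]; W=P@Ro.from_quat(o["tool_rot"]).as_matrix().T+o["position"]
near=(np.hypot(W[...,0]-.532,W[...,1]-.333)<.1)&(d>0)
m=near&(abs(W[...,2]-.04)<.006); print(m.sum(),np.median(W[m],0))
k,l,s,_=cv2.connectedComponentsWithStats(m.astype(np.uint8)); i=1+np.argmax(s[1:,4])
print(cv2.minAreaRect((W[l==i][:,:2]*1000).astype(np.float32)))
```

```text
{'time': 6.667, 'q': [0.375, 0.562, 1.463, -0.0, 1.118, 1.698], 'position': [0.531, 0.328, 0.183], 'tool_rot': [0.992, 0.123, -0.0, 0.0], 'ft_force': [0.243, -0.229, 0.515], 'grip_width': 0.087, 'grip_force': 0.0}
7269 [0.53601697 0.33369432 0.04068638]
((530.9186401367188, 332.82696533203125), (137.40972900390625, 56.33628845214844), 14.270849227905273)
```

View pics/w3.png

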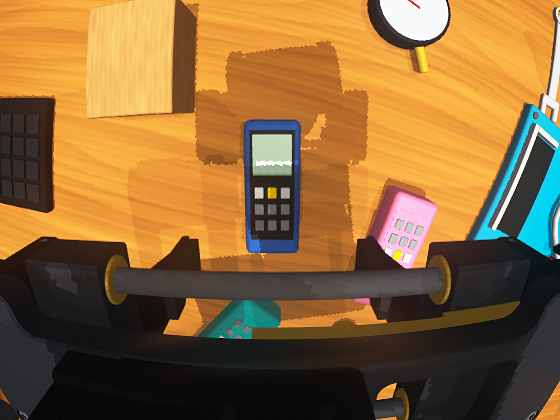

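The picture shows the blue meter at (272,187), screen end up-image (+x), between the open fingers. The pink meter (400,235) is clear of the finger path.

send_rows --moves '[0.9,0,0.45,-4,0,0,0,0.9,0,0.45,-8,0,0,0,0.9,0,0.45,-11.5,0,0,0,0.9,0,0.45,-14,0,0,0,0.9,0,0.45,-15.3,0,0,0]'

```text
time: 7.13
position: [0.5302, 0.3272, 0.0266]
tool_rot: [0.993, 0.12, -0.004, 0.001]
ft_force: [0.1, -1.0, -0.3]
grip_width: 0.0785
grip_force: 0.0
```

send_rows --grip_force 25 --moves '[0.9,0,0,0,0,0,0,0.5,0,0,0,0,0,0,0.5,0,0,0,0,0,0,0.5,0,0,0,0,0,0,0.5,0,0,0,0,0,0]'

```text
time: 7.55
position: [0.534, 0.331, 0.0328]
tool_rot: [0.993, 0.121, 0.002, -0.0]
ft_force: [-0.3, -0.4, 0.2]
grip_width: 0.0593
grip_force: 0.0
```

send_rows --moves '[0.5,0,0,0,0,0,0,0.5,0,0,0,0,0,0,0.5,0,0,0,0,0,0,0.5,0,0,0,0,0,0]'

```text
time: 7.88
position: [0.5328, 0.3308, 0.0312]
tool_rot: [0.993, 0.121, 0.0, -0.0]
ft_force: [-0.9, 0.7, 2.9]
grip_width: 0.0444
grip_force: 0.9
```

Run:
```python
from h import *
st()
w=grab("wrist"); c=grab("side"); a=cv2.resize(c["pixels"][230:350,160:320],(560,420),interpolation=cv2.INTER_CUBIC)
cv2.imwrite("pics/w4.png",cv2.resize(np.hstack([a,w["pixels"]]),None,fx=.7,fy=.7))
```

```text
{'time': 7.883, 'q': [0.378, 0.769, 1.554, 0.0, 0.818, 1.705], 'position': [0.533, 0.331, 0.031], 'tool_rot': [0.993, 0.121, 0.0, -0.0], 'ft_force': [-0.876, 0.748, 2.919], 'grip_width': 0.044, 'grip_force': 0.942}
```

View pics/w4.png

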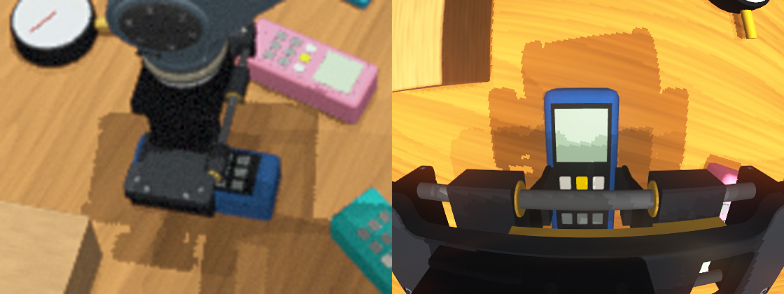

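The meter is between the fingers at (580,160), screen ahead. I'll close fully to see where they stop.

send_rows --grip_force 25 --moves '[0,0,0,0,0,0,0,0,0,0,0,0,0,0,0,0,0,0,0,0,0,0,0,0,0,0,0,0]'

```text
time: 8.32
position: [0.5332, 0.3308, 0.0312]
tool_rot: [0.993, 0.121, 0.001, -0.0]
ft_force: [-1.1, 0.6, 4.1]
grip_width: 0.0244
grip_force: 2.3
```

```bash
cat >> h.py <<'E'
def wristpts():
    from scipy.spatial.transform import Rotation as Ro
    o=monitor.get_obs(); w=grab("wrist"); f=210/np.tan(np.radians(w["fovy"])/2); d=w["range_z"]
    u,v=np.meshgrid(np.arange(560),np.arange(420)); X,Y=u-w["cx"],v-w["cy"]; r=np.hypot(X,Y)+1e-9; t=np.tan(r/f)
    P=np.stack([X/r*t*d,Y/r*t*d,d],-1); H=np.array(w["hand_eye"]); P=P@H[:3,:3].T+H[:3,3]
    return w,P,P@Ro.from_quat(o["tool_rot"]).as_matrix().T+o["position"]
E
python3 - <<'E'
from h import *
st()
w,P,W=wristpts(); cv2.imwrite("pics/w5.png",w["pixels"][80:340])
h=cv2.cvtColor(w["pixels"],cv2.COLOR_BGR2HSV)
m=(h[...,0]>105)&(h[...,0]<125)&(h[...,1]>120)&(np.hypot(W[...,0]-.53,W[...,1]-.33)<.12)
p=W[m]; print(m.sum(),np.percentile(p,[1,10,50,90,99],axis=0).round(4))
T=m&(W[...,2]>.034); print(cv2.minAreaRect((W[T][:,:2]*1000).astype(np.float32)))
A=np.c_[W[T][:,:2],np.ones(T.sum())]; print("plane",np.linalg.lstsq(A,W[T][:,2],rcond=None)[0])
E
```

```text
{'time': 8.317, 'q': [0.377, 0.769, 1.553, -0.0, 0.818, 1.705], 'position': [0.533, 0.331, 0.031], 'tool_rot': [0.993, 0.121, 0.001, -0.0], 'ft_force': [-1.124, 0.644, 4.06], 'grip_width': 0.024, 'grip_force': 2.279}
3877 [[0.5215 0.3104 0.0324]
 [0.5469 0.3174 0.0368]
 [0.588  0.3491 0.0392]
 [0.5979 0.3684 0.0405]
 [0.6022 0.3727 0.0416]]
((542.9678344726562, 336.10467529296875), (125.20174407958984, 55.28643798828125), 13.989689826965332)
plane [0.03935391 0.0041844  0.01570928]
```

View pics/w5.png

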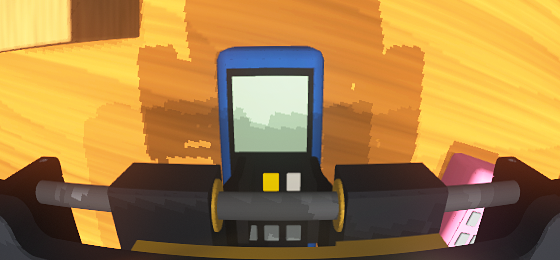

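Run:
```python
from h import *
print([(a,getattr(robot,a)) for a in dir(robot) if not a.startswith('_') and not callable(getattr(robot,a))])
w,P,W=wristpts()
# finger surfaces in tool frame: points with |y|<.06, z near TCP
V=w["pixels"].max(-1)
for lo,hi in((-.06,-.03),(-.03,-.015),(-.015,0),(0,.015)):
    m=(P[...,2]>lo)&(P[...,2]<hi)&(abs(P[...,1])<.06)&(abs(P[...,0])<.03)&(V<90)&(w["range_z"]>0)
    if m.any(): print(lo,m.sum(),np.percentile(P[m],[2,25,50,75,98],axis=0).round(3).tolist())
v,u=np.mgrid[200:330:10,180:400:12]
for r in range(0,13,1): print(v[r,0],[ (round(P[v[r,k],u[r,k],1]*1000),round(P[v[r,k],u[r,k],2]*1000)) for k in range(4,15)])
```

```text
[('finger_overhang', 0.014)]
-0.06 1518 [[-0.01, -0.019, -0.06], [-0.004, -0.013, -0.058], [0.008, -0.009, -0.047], [0.01, 0.015, -0.038], [0.011, 0.021, -0.031]]
-0.03 536 [[-0.002, -0.018, -0.03], [0.009, -0.013, -0.027], [0.009, -0.009, -0.023], [0.01, 0.015, -0.02], [0.011, 0.02, -0.015]]
-0.015 1997 [[-0.01, -0.025, -0.014], [0.004, -0.013, -0.01], [0.009, -0.001, -0.01], [0.012, 0.008, -0.009], [0.028, 0.019, -0.008]]
200 [(-25, -10), (-18, -9), (-12, -11), (-6, -11), (0, -10), (6, -10), (13, -10), (19, -10), (31, 30), (39, 31), (47, 31)]
210 [(-25, -9), (-18, -11), (-12, -11), (-6, -10), (0, -10), (7, -10), (13, -11), (19, -11), (32, 31), (40, 32), (48, 31)]
220 [(-25, -9), (-19, -10), (-12, -11), (-6, -9), (0, -11), (7, -10), (13, -10), (19, -9), (32, 32), (40, 31), (48, 30)]
230 [(-25, -9), (-19, -10), (-12, -10), (-6, -11), (0, -10), (7, -10), (13, -11), (19, -9), (32, 32), (40, 30), (49, 31)]
240 [(-26, -9), (-19, -8), (-12, -11), (-6, -10), (0, -10), (7, -9), (13, -11), (19, -15), (33, 31), (41, 31), (49, 29)]
250 [(-26, -8), (-17, -27), (-12, -24), (-6, -9), (0, -10), (7
[... 248 characters left out ...]
 (7, -11), (12, -33), (16, -47), (21, -49), (16, -97), (18, -102)]
280 [(-12, -95), (-9, -96), (-6, -96), (-3, -95), (1, -96), (4, -96), (7, -96), (10, -95), (14, -95), (16, -99), (18, -103)]
290 [(-12, -97), (-9, -97), (-6, -97), (-3, -98), (1, -97), (4, -98), (7, -97), (10, -97), (13, -97), (16, -100), (18, -103)]
300 [(-13, -93), (-14, -60), (-9, -59), (-3, -96), (1, -97), (4, -96), (11, -46), (15, -58), (17, -77), (16, -102), (19, -103)]
310 [(-14, -88), (-14, -61), (-9, -59), (-7, -12), (0, -11), (7, -11), (14, -12), (15, -58), (16, -85), (16, -102), (19, -103)]
320 [(-14, -90), (-14, -65), (-10, -59), (-7, -9), (0, -8), (7, -10), (15, -10), (16, -59), (16, -86), (16, -103), (19, -103)]
```

Run:
```python
from h import *
w=np.load("w.npy",allow_pickle=True).item(); f=210/np.tan(np.radians(w["fovy"])/2); d=w["range_z"]
u,v=np.meshgrid(np.arange(560),np.arange(420)); X,Y=u-w["cx"],v-w["cy"]; r=np.hypot(X,Y)+1e-9; t=np.tan(r/f)
P=np.stack([X/r*t*d,Y/r*t*d,d],-1); H=np.array(w["hand_eye"]); P=P@H[:3,:3].T+H[:3,3]
print(H.round(3).tolist(),w["cx"],w["cy"],f)
for r in range(236,300,6): print(r,[(c,*[round(float(q)*1000) for q in P[r,c]]) for c in (176,184,192,196,360,366,374,384)])
m=(abs(P[...,0])<.02)&(abs(P[...,1])<.065)&(P[...,2]>-.06)&(P[...,2]<.03); q=P[m]
print(m.sum(),np.histogram(q[:,2],bins=np.arange(-.06,.031,.006)))
# TCP and tip projected
for z in(-.03,-.01,.0,.014):
  for y in(-.0435,.0435):
    p=np.linalg.inv(H)@[0.0095,y,z,1]; th=np.arctan2(np.hypot(*p[:2]),p[2]); ph=np.arctan2(p[1],p[0]); print(z,y,round(w["cx"]+f*th*np.cos(ph)),round(w["cy"]+f*th*np.sin(ph)))
```

```text
[[0.0, -0.962, -0.272, 0.074], [1.0, 0.0, 0.001, 0.001], [-0.001, -0.272, 0.962, -0.172], [0.0, 0.0, 0.0, 1.0]] 277.36909895039645 204.94940524215613 325.19226210127806
236 [(176, -65, -121, 183), (184, 11, -50, -11), (192, -65, -101, 182), (196, -65, -96, 182), (360, -64, 99, 180), (366, -65, 107, 182), (374, -56, 110, 159), (384, -50, 116, 144)]
242 [(176, -73, -122, 183), (184, 11, -48, -19), (192, 9, -45, -15), (196, 9, -42, -15), (360, 9, 45, -16), (366, 9, 48, -14), (374, 11, 51, -20), (384, -56, 116, 142)]
248 [(176, 10, -50, -26), (184, 8, -47, -22), (192, 9, -43, -23), (196, 5, -42, -15), (360, 7, 45, -18), (366, 9, 46, -24), (374, 10, 49, -26), (384, -63, 117, 141)]
254 [(176, 10, -48, -33), (184, 9, -45, -30), (192, 6, -42, -25), (196, 2, -43, -15), (360, 4, 44, -19), (366, 9, 44, -30), (374, 9, 48, -30), (384, 10, 52, -34)]
260 [(176, 9, -46, -39), (184, 8, -43, -36), (192, 4, -42, -26), (196, -1, -43, -17), (360, 1, 44, -21), (366, 5, 45, -30), (374, 9, 46, -37), (384, 10, 50, -41)]
266 [(176, 9, -45, -44), (184, 6, -43, -37), (192, 0, -42, -26), (196, -3, -42, -19), (36
[... 785 characters left out ...]
 -25, -97), (192, 26, -23, -97), (196, 27, -21, -97), (360, 27, 24, -97), (366, 27, 25, -98), (374, 27, 27, -97), (384, 26, 31, -96)]
2965 (array([677, 213, 321, 333, 329, 330, 324, 308, 130,   0,   0,   0,   0,
         0,   0]), array([-6.00000000e-02, -5.40000000e-02, -4.80000000e-02, -4.20000000e-02,
       -3.60000000e-02, -3.00000000e-02, -2.40000000e-02, -1.80000000e-02,
       -1.20000000e-02, -6.00000000e-03, -1.38777878e-17,  6.00000000e-03,
        1.20000000e-02,  1.80000000e-02,  2.40000000e-02,  3.00000000e-02]))
-0.03 -0.0435 186 252
-0.03 0.0435 364 253
-0.01 -0.0435 196 238
-0.01 0.0435 355 238
0.0 -0.0435 200 231
0.0 0.0435 352 231
0.014 -0.0435 205 223
0.014 0.0435 347 223
```

Run:
```python
from h import *
w,P,W=wristpts()
near=(w["range_z"]>0)&(abs(P[...,0])<.07)&(abs(P[...,1])<.12)
for y in range(-100,100,20):
    m=near&(P[...,1]>y/1e3)&(P[...,1]<(y+20)/1e3)&(P[...,2]<-.015); 
    if m.any(): print(y,"low z",np.percentile(P[m][:,2],99.5).round(3),"x there",P[m][P[m][:,2]>np.percentile(P[m][:,2],98)].mean(0).round(3))
c=np.load("scene.npy",allow_pickle=True).item(); Ws=world(c)
m=(Ws[...,2]>.045)&(Ws[...,2]<.09)&(Ws[...,1]>.3)&(Ws[...,0]>.4)&(Ws[...,0]<.75)&(Ws[...,1]<.65)
r=cv2.minAreaRect((Ws[m][:,:2]*1000).astype(np.float32)); print("carton",r)
a=.245; R=np.array([[np.cos(a),np.sin(a)],[-np.sin(a),np.cos(a)]]); print("corners rel. to meter, meter axes mm",((cv2.boxPoints(r)-[531,333])@R.T).round())
```

```text
-100 low z -0.082 x there [ 0.036 -0.083 -0.082]
-80 low z -0.08 x there [ 0.018 -0.078 -0.081]
-60 low z -0.093 x there [ 0.032 -0.052 -0.093]
-40 low z -0.085 x there [ 0.037 -0.03  -0.086]
-20 low z -0.019 x there [ 0.009 -0.011 -0.023]
0 low z -0.019 x there [ 0.009  0.013 -0.023]
20 low z -0.085 x there [ 0.037  0.03  -0.086]
40 low z -0.088 x there [ 0.014  0.046 -0.089]
60 low z -0.081 x there [ 0.01   0.08  -0.082]
80 low z -0.08 x there [ 0.009  0.08  -0.08 ]
carton ((574.5738525390625, 434.7349853515625), (298.36077880859375, 137.60630798339844), 46.9345588684082)
corners rel. to meter, meter axes mm [[-96.  65.]
 [-21. -51.]
 [230. 111.]
 [155. 227.]]
```

send_rows --moves '[0.9,0,0,2,0,0,0,0.9,0,0,2,0,0,0,0.9,0,0,2,0,0,0,0.9,0,0,2,0,0,0,0.9,0,0,2,0,0,0]'

```text
time: 8.88
position: [0.5319, 0.3302, 0.0497]
tool_rot: [0.993, 0.121, -0.001, 0.0]
ft_force: [-0.0, 0.6, -0.2]
grip_width: 0.0384
grip_force: 0.0
```

send_rows --moves '[0.9,0,0,0,0,0,0,0.9,0,0,0,0,0,0,0.9,0,0,0,0,0,0,0.9,0,0,0,0,0,0,0.9,0,0,0,0,0,0]'

```text
time: 9.3
position: [0.5326, 0.3306, 0.0506]
tool_rot: [0.993, 0.121, -0.0, 0.0]
ft_force: [0.7, 0.1, -0.3]
grip_width: 0.0716
grip_force: 0.0
```

Run:
```python
from h import *
st(); w,P,W=wristpts()
m=(np.hypot(W[...,0]-.532,W[...,1]-.333)<.1)&(abs(W[...,2]-.04)<.006)
k,l,s,_=cv2.connectedComponentsWithStats(m.astype(np.uint8)); i=1+np.argmax(s[1:,4])
print(cv2.minAreaRect((W[l==i][:,:2]*1000).astype(np.float32)))
m=(abs(P[...,0])<.012)&(abs(P[...,1])<.065)&(P[...,2]>-.06)&(P[...,2]<.0)&(abs(P[...,1])>.035); print("tip z",np.percentile(P[m][:,2],[95,99,99.9]))
from meas import meter
for n in("scene","side"): print(meter(grab(n),(.4,.75,.24,.45))[1])
```

```text
{'time': 9.3, 'q': [0.377, 0.74, 1.547, 0.0, 0.855, 1.705], 'position': [0.533, 0.331, 0.051], 'tool_rot': [0.993, 0.121, -0.0, 0.0], 'ft_force': [0.686, 0.061, -0.303], 'grip_width': 0.072, 'grip_force': 0.0}
((553.4847412109375, 338.6954345703125), (92.16732025146484, 56.45854949951172), 13.903035163879395)
tip z [-0.01269363 -0.00993887 -0.00893182]
((573.9537963867188, 330.3300476074219), (84.46696472167969, 47.07837677001953), 45.829654693603516)
((489.8972473144531, 324.631591796875), (54.90080261230469, 56.86197280883789), 15.341753959655762)
```

The fingertips are really about 24 mm behind where the data put them: the cloud shows them 10 mm behind the TCP. That means they closed above the meter, which has not moved. I'll go lower and regrip.

send_rows --moves '[0.95,-0.15,0.25,0,0,0,0,0.95,-0.15,0.25,0,0,0,0,0.95,-0.15,0.25,-1.5,0,0,0,0.95,-0.15,0.25,-3,0,0,0,0.95,-0.15,0.25,-4.2,0,0,0]'

```text
time: 9.87
position: [0.531, 0.3332, 0.0082]
tool_rot: [0.993, 0.121, -0.0, -0.0]
ft_force: [-0.9, 0.1, 0.3]
grip_width: 0.0827
grip_force: 0.0
```

send_rows --grip_force 25 --moves '[0.95,0,0,0,0,0,0,0,0,0,0,0,0,0,0,0,0,0,0,0,0,0,0,0,0,0,0,0,0,0,0,0,0,0,0]'

```text
time: 10.28
position: [0.5318, 0.3334, 0.0096]
tool_rot: [0.993, 0.121, 0.001, -0.0]
ft_force: [0.3, -0.3, 0.1]
grip_width: 0.0638
grip_force: 0.0
```

send_rows --moves '[0,0,0,0,0,0,0,0,0,0,0,0,0,0,0,0,0,0,0,0,0,0,0,0,0,0,0,0]'

```text
time: 10.62
position: [0.5316, 0.3335, 0.0095]
tool_rot: [0.993, 0.121, 0.001, -0.0]
ft_force: [-0.9, 0.9, 3.9]
grip_width: 0.0554
grip_force: 25.0
```

send_rows --grip_force 35 --moves '[0,0,0,1.5,0,0,0,0,0,0,3,0,0,0,0,0,0,5,0,0,0,0,0,0,7,0,0,0,0,0,0,9,0,0,0]'

```text
time: 11.03
position: [0.5299, 0.3323, 0.0981]
tool_rot: [0.993, 0.121, -0.002, 0.001]
ft_force: [-0.1, -0.1, -5.2]
grip_width: 0.0556
grip_force: 35.0
```

send_rows --moves '[0,0.7,-2.8,0,0,0,-0.035,0,1.5,-5.8,0,0,0,-0.075,0,2.3,-8.8,0,0,0,-0.11,0,3.1,-11.8,0,0,0,-0.15,0,3.9,-14.8,0,0,0,-0.19]'

```text
time: 11.45
position: [0.569, 0.1835, 0.0977]
tool_rot: [1.0, 0.026, -0.001, 0.0]
ft_force: [0.1, -0.5, -3.3]
grip_width: 0.0557
grip_force: 35.0
```

send_rows --moves '[0,0.9,-3.5,0,0,0,-0.04,0,1.8,-7,0,0,0,-0.08,0,2.8,-10.5,0,0,0,-0.12,0,3.7,-14,0,0,0,-0.16,0,4.6,-17.3,0,0,0,-0.2]'

```text
time: 11.87
position: [0.6151, 0.01, 0.0975]
tool_rot: [0.997, -0.075, -0.002, 0.0]
ft_force: [-0.1, 0.4, -4.0]
grip_width: 0.056
grip_force: 35.0
```

send_rows --moves '[0,0,0,0,0,0,0,0,0,0,0,0,0,0,0,0,0,0,0,0,0]'

```text
time: 12.12
position: [0.6147, 0.0122, 0.0976]
tool_rot: [0.997, -0.074, -0.002, -0.0]
ft_force: [-0.2, 0.9, -3.7]
grip_width: 0.0558
grip_force: 35.0
```

Run:
```python
from h import *
st(); o=monitor.get_obs(); q=o["tool_rot"]; print("yaw",2*np.arctan2(q[1],q[0]))
w,P,W=wristpts()
h=cv2.cvtColor(w["pixels"],cv2.COLOR_BGR2HSV)
# meter top in tool frame
zt=.04+o["position"][2]-.0095
m=(abs(P[...,1])<.05)&(P[...,0]>-.09)&(P[...,0]<.09)&(abs(W[...,2]-zt)<.008)
k,l,s,_=cv2.connectedComponentsWithStats(m.astype(np.uint8)); i=1+np.argmax(s[1:,4]); p=P[l==i]
print("meter tool", s[i,4], p[:,0].max(),np.percentile(p[:,1],[1,99]),np.median(W[l==i][:,2]),cv2.minAreaRect((p[:,:2]*1000).astype(np.float32)))
# strips, stage frame estimate from wrist
e=(h[...,1]<70)&(h[...,2]>120)&(abs(W[...,2]-.028)<.006)&(W[...,0]<.73)&(abs(W[...,1])<.1)
a=-.149; R=np.array([[np.cos(a),-np.sin(a)],[np.sin(a),np.cos(a)]]); L=(W[e][:,:2]*1000-[618,9.7])@R
E=L[(abs(L[:,1]-32)<10)&(L[:,0]<60)]; S=L[(abs(L[:,0]-74)<10)&(abs(L[:,1])<20)]
print("edge",len(E),np.percentile(E,[5,50,95],axis=0).round(1).tolist(),np.polyfit(E[:,0],E[:,1],1) if len(E)>9 else 0); print("stop",len(S),np.percentile(S,[5,50,95],axis=0).round(1).tolist())
```

```text
{'time': 12.117, 'q': [-0.162, 0.66, 1.553, 0.0, 0.931, 1.557], 'position': [0.615, 0.012, 0.098], 'tool_rot': [0.997, -0.074, -0.002, -0.0], 'ft_force': [-0.223, 0.89, -3.739], 'grip_width': 0.056, 'grip_force': 34.998}
yaw -0.14789797834535962
meter tool 17603 0.06903936076520664 [-0.03054173  0.03257795] 0.12883049296642574 ((33.643550872802734, 1.1422500610351562), (70.9403305053711, 76.58706665039062), 0.2231965810060501)Traceback (most recent call last):
  File "<stdin>", line 14, in <module>
    return _quantile_unchecked(
        a, q, axis, out, overwrite_input, method, keepdims, weights)
    return _ureduce(a,
                    func=_quantile_ureduce_func,
    ...<5 lines>...
                    overwrite_input=overwrite_input,
                    method=method)
    r = func(a, **kwargs)
    result = _quantile(arr,
                       quantiles=q,
    ...<2 lines>...
                       out=out,
                       weights=wgt)
    slices_having_nans = np.isnan(arr[-1, ...])
                                  ~~~^^^^^^^^^
IndexError: index -1 is out of bounds for axis 0 with size 0
```

send_rows --moves '[0,0.1,-0.6,0,0,0,0,0,0.1,-0.6,-1.5,0,0,0,0,0.1,-0.6,-3,0,0,0,0,0.1,-0.6,-4.3,0,0,0,0,0.1,-0.6,-5,0,0,0]'

```text
time: 12.58
position: [0.6157, 0.0074, 0.0472]
tool_rot: [0.997, -0.072, -0.002, -0.0]
ft_force: [-0.9, 0.4, -4.8]
grip_width: 0.0556
grip_force: 35.0
```

send_rows --moves '[0,0,0,-0.5,0,0,0,0,0,0,-1,0,0,0,0,0,0,-1.4,0,0,0,0,0,0,-1.7,0,0,0,0,0,0,-1.7,0,0,0]'

```text
time: 13.0
position: [0.6159, 0.0068, 0.0325]
tool_rot: [0.997, -0.073, -0.001, -0.0]
ft_force: [-3.3, 1.6, 0.9]
grip_width: 0.0556
grip_force: 35.0
```

send_rows --moves '[0,0,0,-0.1,0,0,0,0,0,0,-0.2,0,0,0,0,0,0,-0.3,0,0,0,0,0,0,-0.3,0,0,0]'

```text
time: 13.33
position: [0.6162, 0.0067, 0.0322]
tool_rot: [0.997, -0.073, -0.001, -0.0]
ft_force: [-8.4, 1.6, 17.4]
grip_width: 0.0556
grip_force: 35.0
```

send_rows --moves '[0,0,0,0.5,0,0,0,0,0,0,1,0,0,0,0,-0.4,0,1.5,0,0,0,0,-0.4,0,1.5,0,0,0,0,-0.4,0,1.5,0,0,0]'

```text
time: 13.75
position: [0.6133, 0.006, 0.0438]
tool_rot: [0.997, -0.074, 0.0, 0.0]
ft_force: [-0.3, -0.2, -4.4]
grip_width: 0.0558
grip_force: 35.0
```

Run:
```python
from h import *
from meas import strips
st(); o=monitor.get_obs()
w,P,W=wristpts(); h=cv2.cvtColor(w["pixels"],cv2.COLOR_BGR2HSV)
cv2.imwrite("pics/w6.png",w["pixels"])
m=(abs(P[...,1])<.04)&(P[...,0]>.012)&(P[...,0]<.075)&(P[...,2]<-.0)&(P[...,2]>-.05)
p=P[m]; A=np.c_[p[:,:2],np.ones(len(p))]; 
for _ in range(3):
    k=np.linalg.lstsq(A,p[:,2],rcond=None)[0]; r=abs(A@k-p[:,2]); A,p=A[r<.004],p[r<.004]
print("top plane tool",k,len(p),"front x",np.percentile(p[:,0],99.5),"y",np.percentile(p[:,1],[.5,99.5]), cv2.minAreaRect((p[:,:2]*1000).astype(np.float32)))
a=-.149; R=np.array([[np.cos(a),-np.sin(a)],[np.sin(a),np.cos(a)]])
e=(h[...,1]<90)&(h[...,2]>110)&(abs(W[...,2]-.026)<.008); L=(W[e][:,:2]*1000-[618,9.7])@R
for nm,s in(("edge",(abs(L[:,1]-32)<12)&(abs(L[:,0])<60)),("stop",(abs(L[:,0]-74)<12)&(abs(L[:,1])<20))):
    print(nm,s.sum(),np.percentile(L[s],[5,50,95],axis=0).round(1).tolist() if s.any() else "")
```

```text
{'time': 13.75, 'q': [-0.172, 0.737, 1.587, -0.0, 0.818, 1.546], 'position': [0.613, 0.006, 0.044], 'tool_rot': [0.997, -0.074, 0.0, 0.0], 'ft_force': [-0.279, -0.211, -4.361], 'grip_width': 0.056, 'grip_force': 34.999}
top plane tool [-0.02707887  0.00130786 -0.03301769] 13955 front x 0.06731538275540096 y [-0.02511928  0.02739667] ((39.988616943359375, 1.2431163787841797), (55.96965789794922, 54.91424560546875), 0.0028477355372160673)
edge 730 [[-55.5, 30.6], [23.7, 32.6], [57.4, 34.5]]
stop 974 [[68.0, -17.8], [71.9, -0.1], [75.4, 18.2]]
```

View pics/w6.png

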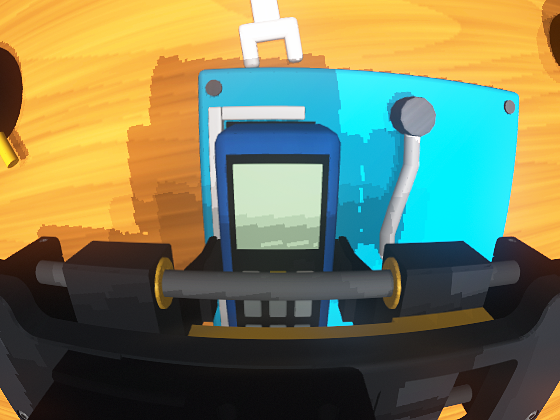

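The picture shows the held meter with its nose (277,125) just short of the end stop (262,113), slightly nose-up from touching the stop. I've backed off, so I'll lower again.

send_rows --moves '[0,0,0,-0.3,0,0,0,0,0,0,-0.6,0,0,0,0,0,0,-0.9,0,0,0,0,0,0,-1.1,0,0,0,0,0,0,-1.1,0,0,0]'

```text
time: 14.22
position: [0.6128, 0.0062, 0.032]
tool_rot: [0.997, -0.074, -0.001, -0.0]
ft_force: [-0.6, -0.0, -3.8]
grip_width: 0.0559
grip_force: 35.0
```

send_rows --moves '[0,0,0,-0.1,0,0,0,0,0,0,-0.2,0,0,0,0,0,0,-0.3,0,0,0,0,0,0,-0.4,0,0,0,0,0,0,-0.4,0,0,0]'

```text
time: 14.63
position: [0.6142, 0.0059, 0.0295]
tool_rot: [0.997, -0.074, 0.001, 0.0]
ft_force: [1.3, -0.6, 2.9]
grip_width: 0.0555
grip_force: 35.0
```

send_rows --moves '[0,0,0,-0.1,0,0,0,0,0,0,-0.2,0,0,0,0,0,0,-0.2,0,0,0,0,0,0,-0.2,0,0,0]'

```text
time: 14.97
position: [0.6151, 0.0058, 0.0274]
tool_rot: [0.997, -0.074, 0.002, 0.0]
ft_force: [3.8, 0.4, 3.6]
grip_width: 0.0556
grip_force: 35.0
```

send_rows --grip_force 20 --moves '[0,0,0.2,0,0,0,0,0,0,0.3,0,0,0,0,0,0,0.4,0,0,0,0,0,0,0.4,0,0,0,0]'

```text
time: 15.3
position: [0.6141, 0.0086, 0.0274]
tool_rot: [0.997, -0.073, 0.001, 0.001]
ft_force: [1.5, -5.3, 4.2]
grip_width: 0.0559
grip_force: 20.0
```

```bash
cat > pose.py <<'E'
from h import *
def pose():
    o=monitor.get_obs(); w,P,W=wristpts(); h=cv2.cvtColor(w["pixels"],cv2.COLOR_BGR2HSV)
    a=-.149; R=np.array([[np.cos(a),-np.sin(a)],[np.sin(a),np.cos(a)]])
    L=W.copy(); L[...,:2]=(W[...,:2]-[.618,.0097])@R; L*=1000
    m=(abs(L[...,1])<45)&(L[...,0]>5)&(L[...,0]<85)&(L[...,2]>50)&(L[...,2]<72)&(P[...,0]>.012)
    p=L[m]; A=np.c_[p[:,:2],np.ones(len(p))]; 
    for _ in range(3):
        k=np.linalg.lstsq(A,p[:,2],rcond=None)[0]; r=abs(A@k-p[:,2]); A,p=A[r<4],p[r<4]
    rc=cv2.minAreaRect(p[:,:2].astype(np.float32)); print("meter z(0)",k.round(4),"front",np.percentile(p[:,0],99.5).round(1),"y",np.percentile(p[:,1],[.5,99.5]).round(1),rc)
    e=(h[...,1]<90)&(h[...,2]>110)&(abs(L[...,2]-28)<3); q=L[e]
    for nm,s in(("edge(32)",(abs(q[:,1]-32)<9)&(abs(q[:,0])<60)),("stop(74)",(abs(q[:,0]-74)<9)&(abs(q[:,1])<18))):
        print(nm,s.sum(),np.percentile(q[s],[5,50,95],axis=0).round(1).tolist() if s.any() else "")
E
python3 -c "
from pose import *
st();pose()"
```

```text
{'time': 15.3, 'q': [-0.167, 0.763, 1.591, -0.003, 0.785, 1.553], 'position': [0.614, 0.009, 0.027], 'tool_rot': [0.997, -0.073, 0.001, 0.001], 'ft_force': [1.499, -5.29, 4.161], 'grip_width': 0.056, 'grip_force': 20.0}
meter z(0) [-3.19000e-02 -1.70000e-03  5.99736e+01] front 63.9 y [-29.   23.6] ((36.4788932800293, -2.9251575469970703), (56.6283073425293, 54.56290817260742), 0.5726093053817749)
edge(32) 1079 [[-53.2, 29.8, 27.1], [26.3, 32.0, 28.1], [56.8, 34.3, 29.1]]
stop(74) 1021 [[68.1, -16.0, 26.9], [71.7, 0.1, 28.1], [75.4, 16.3, 29.2]]
```

send_rows --moves '[0,0.1,0,0,0,0,0,0,0.2,0,0,0,0,0,0,0.3,-0.05,0,0,0,0,0,0.3,-0.05,0,0,0,0]'

```text
time: 15.68
position: [0.614, 0.0086, 0.0273]
tool_rot: [0.997, -0.073, -0.002, 0.001]
ft_force: [-3.9, -3.9, 8.7]
grip_width: 0.056
grip_force: 20.0
```

send_rows --moves '[0,0,0.1,0,0,0,0,0,0,0.2,0,0,0,0,0,0,0.25,0,0,0,0,0,0,0.25,0,0,0,0]'

```text
time: 16.02
position: [0.6145, 0.0099, 0.0274]
tool_rot: [0.997, -0.073, -0.002, 0.002]
ft_force: [-3.1, -7.3, 9.0]
grip_width: 0.0559
grip_force: 20.0
```

```bash
python3 -c "
from pose import *
st();pose()"
```

```text
{'time': 16.017, 'q': [-0.163, 0.765, 1.585, -0.005, 0.794, 1.557], 'position': [0.615, 0.01, 0.027], 'tool_rot': [0.997, -0.073, -0.002, 0.002], 'ft_force': [-3.121, -7.271, 9.05], 'grip_width': 0.056, 'grip_force': 20.001}
meter z(0) [-3.23000e-02 -2.40000e-03  6.00371e+01] front 64.2 y [-27.7  24.9] ((36.786842346191406, -1.2398624420166016), (54.606021881103516, 56.56574249267578), 89.77932739257812)
edge(32) 792 [[-53.1, 31.1, 27.0], [26.2, 32.8, 28.1], [56.4, 34.5, 29.1]]
stop(74) 1034 [[68.2, -16.1, 26.9], [71.9, -0.1, 28.1], [75.5, 16.1, 29.2]]
```

send_rows --moves '[0,0,0,0.1,0,0,0,0,0.2,0,0.15,0,0,0,0,0.4,0,0.15,0,0,0,0,0.4,0.1,0.15,0,0,0,0,0.4,0.1,0.15,0,0,0]'

```text
time: 16.48
position: [0.6144, 0.0104, 0.0274]
tool_rot: [0.997, -0.073, -0.006, 0.002]
ft_force: [-8.3, -10.7, 6.4]
grip_width: 0.0561
grip_force: 20.0
```

```bash
python3 -c "
from pose import *
st();pose()"
```

```text
{'time': 16.483, 'q': [-0.162, 0.767, 1.578, -0.008, 0.808, 1.56], 'position': [0.614, 0.01, 0.027], 'tool_rot': [0.997, -0.073, -0.006, 0.002], 'ft_force': [-8.318, -10.747, 6.386], 'grip_width': 0.056, 'grip_force': 20.007}
meter z(0) [-3.30000e-02 -5.10000e-03  6.00731e+01] front 64.2 y [-27.3  25.4] ((36.810577392578125, -1.0213432312011719), (56.271907806396484, 54.64124298095703), 0.15613025426864624)
edge(32) 718 [[-53.7, 31.4, 27.0], [26.7, 32.9, 28.1], [56.9, 34.4, 29.1]]
stop(74) 1010 [[68.5, -16.1, 27.1], [71.7, -0.1, 28.2], [75.3, 16.4, 29.2]]
```

send_rows --moves '[0,-0.3,-0.2,0.05,0,0,0,0,-0.5,-0.4,0.1,0,0,0,0,-0.5,-0.4,0.1,0,0,0]'

```text
time: 16.78
position: [0.6127, 0.0094, 0.0279]
tool_rot: [0.997, -0.074, -0.002, -0.0]
ft_force: [-0.5, -0.5, -4.5]
grip_width: 0.0558
grip_force: 20.0
```

send_rows --moves '[0.66,0,0,0,0,0,0,0.7,0,0,0,0,0,0,0.75,0,0,0,0,0,0,0.8,0,0,0,0,0,0,0.85,0,0,0,0,0,0]'

```text
time: 17.2
position: [0.6156, 0.0093, 0.0295]
tool_rot: [0.997, -0.073, 0.0, 0.0]
ft_force: [-0.3, 0.4, -0.2]
grip_width: 0.0696
grip_force: 0.0
```

send_rows --moves '[0.85,0,0,0,0,0,0,0.85,0,0,0,0,0,0,0.85,0,0,1,0,0,0,0.85,0,0,3,0,0,0,0.85,0,0,6,0,0,0]'

```text
time: 17.62
position: [0.613, 0.0094, 0.088]
tool_rot: [0.997, -0.074, -0.003, -0.0]
ft_force: [-0.4, -0.7, -0.0]
grip_width: 0.074
grip_force: 0.0
```

send_rows --moves '[0.85,0,0,4,0,0,0,0.85,0,0,6,0,0,0,0.85,0,0,6,0,0,0]'

```text
time: 17.87
position: [0.6193, 0.0086, 0.1558]
tool_rot: [0.997, -0.073, 0.006, 0.001]
ft_force: [0.4, -0.4, 0.4]
grip_width: 0.0742
grip_force: 0.0
```

```bash
python3 -c "
from pose import *
st();pose()
c=grab('side'); W=world(c); h=cv2.cvtColor(c['pixels'],cv2.COLOR_BGR2HSV)
red=((h[...,0]<8)|(h[...,0]>172))&(h[...,1]>150)&(h[...,2]>80)&(abs(W[...,0]-.49)<.05)&(abs(W[...,1]+.11)<.05)&(W[...,2]>.034)&(W[...,2]<.046)
for e in (0,): 
  q=np.argwhere(red)[:,::-1]; print('red',len(q),cv2.minAreaRect((plane(c,q,.04)[:,:2]*1000).astype(np.float32)))
a=-.149;print('catch expected',618+np.cos(a)*-115-np.sin(a)*-148, 9.7+np.sin(a)*-115+np.cos(a)*-148)
ye=(h[...,0]>22)&(h[...,0]<35)&(h[...,1]>140)&(W[...,2]>.055)&(W[...,2]<.075)&(W[...,0]>.45)&(W[...,0]<.65)&(abs(W[...,1]+.08)<.1)
q=np.argwhere(ye)[:,::-1]; print('knob',plane(c,q.mean(0),.066) if len(q) else 0)
"
```

```text
{'time': 17.867, 'q': [-0.166, 0.582, 1.513, 0.0, 1.034, 1.551], 'position': [0.619, 0.009, 0.156], 'tool_rot': [0.997, -0.073, 0.006, 0.001], 'ft_force': [0.373, -0.377, 0.394], 'grip_width': 0.074, 'grip_force': 0.0}
meter z(0) [-4.31000e-02 -1.30000e-03  6.03772e+01] front 62.8 y [-28.8  24.3] ((38.84001541137695, -2.0164661407470703), (48.24330520629883, 54.515987396240234), 0.16871380805969238)
edge(32) 788 [[-53.1, 28.6, 26.8], [4.0, 31.5, 28.1], [54.5, 34.3, 29.2]]
stop(74) 309 [[68.3, -16.1, 26.8], [71.1, 0.0, 28.0], [74.8, 16.1, 29.2]]
red 155 ((499.1719970703125, -116.53733825683594), (73.37101745605469, 40.93802261352539), 8.360166549682617)
catch expected 482.3037030567902 -119.58849521863974
knob [[ 0.57908666 -0.04381643  0.066     ]]
```

send_rows --moves '[0.85,0,0,3,0,0,0,0.85,0,0,3,0,0,0,0.85,0,0,3,0,0,0]'

```text
time: 18.22
position: [0.6153, 0.0091, 0.1792]
tool_rot: [0.997, -0.074, 0.0, 0.0]
ft_force: [0.6, -0.0, 0.2]
grip_width: 0.0744
grip_force: 0.0
```

```bash
cat > chk.py <<'E'
from pose import *
def chk():
    st(); pose()
    a=-.149; R=np.array([[np.cos(a),-np.sin(a)],[np.sin(a),np.cos(a)]])
    for n in("scene","side"):
        c=grab(n); W=world(c); L=W.copy(); L[...,:2]=(W[...,:2]-[.618,.0097])@R; L*=1000; h=cv2.cvtColor(c["pixels"],cv2.COLOR_BGR2HSV)
        m=(abs(L[...,0])<85)&(abs(L[...,1])<38)&(L[...,2]>52)&(L[...,2]<64); p=L[m]
        if len(p)>30:
            A=np.c_[p[:,:2],np.ones(len(p))]; k=np.linalg.lstsq(A,p[:,2],rcond=None)[0]
            print(n,len(p),"plane",k.round(3),"x",np.percentile(p[:,0],[1,99]).round(1),"y",np.percentile(p[:,1],[1,99]).round(1),cv2.minAreaRect(p[:,:2].astype(np.float32)))
        y=(h[...,0]>22)&(h[...,0]<35)&(h[...,1]>140)&(L[...,2]>58)&(L[...,2]<75)&(L[...,1]<-36)&(L[...,1]>-150)&(L[...,0]<0)&(L[...,0]>-90)
        if y.any(): print(" knob",y.sum(),np.median(L[y],0).round(1))
        red=((h[...,0]<8)|(h[...,0]>172))&(h[...,1]>150)&(h[...,2]>80)&(L[...,0]<-85)&(L[...,0]>-150)&(L[...,1]<-115)&(L[...,2]>25)&(L[...,2]<48)
        if red.any(): print(" pad",red.sum(),np.median(W[red],0).round(4),np.percentile(L[red],[2,50,98],axis=0).round(1).tolist())
    return c
E
python3 - <<'E'
from chk import *
c=chk(); s=grab("scene")
a=cv2.resize(c["pixels"][110:250,210:370],(480,420),interpolation=cv2.INTER_CUBIC); b=cv2.resize(s["pixels"][180:300,190:310],(420,420),interpolation=cv2.INTER_CUBIC)
cv2.imwrite("pics/w7.png",cv2.resize(np.hstack([a,b]),None,fx=.85,fy=.85))
E
```

```text
{'time': 18.217, 'q': [-0.167, 0.553, 1.493, 0.0, 1.095, 1.551], 'position': [0.615, 0.009, 0.179], 'tool_rot': [0.997, -0.074, 0.0, 0.0], 'ft_force': [0.617, -0.011, 0.178], 'grip_width': 0.074, 'grip_force': 0.0}
meter z(0) [-3.61000e-02 -2.60000e-03  6.00793e+01] front 63.0 y [-28.7  24.5] ((36.75054168701172, -1.9963302612304688), (54.211875915527344, 54.83600616455078), 0.24791668355464935)
edge(32) 709 [[-53.5, 28.4, 26.9], [3.6, 31.3, 28.1], [54.4, 34.2, 29.3]]
stop(74) 296 [[68.1, -16.5, 27.0], [71.6, 0.1, 28.2], [75.1, 16.7, 29.5]]
scene 829 plane [-0.0000e+00  2.0000e-03  5.8122e+01] x [-72.8  64. ] y [-27.6  26.6] ((-4.2718353271484375, -0.5734882354736328), (140.45770263671875, 55.78152847290039), 0.037259556353092194)
 knob 24 [ -47.5 -109.7   64.9]
 pad 153 [ 0.4873 -0.1159  0.0393] [[-134.0, -165.8, 29.5], [-110.5, -144.4, 39.3], [-89.2, -127.9, 44.7]]
side 783 plane [ 5.0000e-03 -1.8000e-02  5.8569e+01] x [-74.4  62.5] y [-28.6  26.5] ((-5.543174743652344, -0.8181228637695312), (59.94029235839844, 140.9844970703125), 88.99311065673828)
 knob 19 [ -49.4 -109.    67.8]
 pad 162 [ 0.4833 -0.1157  0.0401] [[-135.8, -168.8, 29.4], [-114.2, -144.7, 40.1], [-89.3, -127.1, 44.5]]
```

View pics/w7.png

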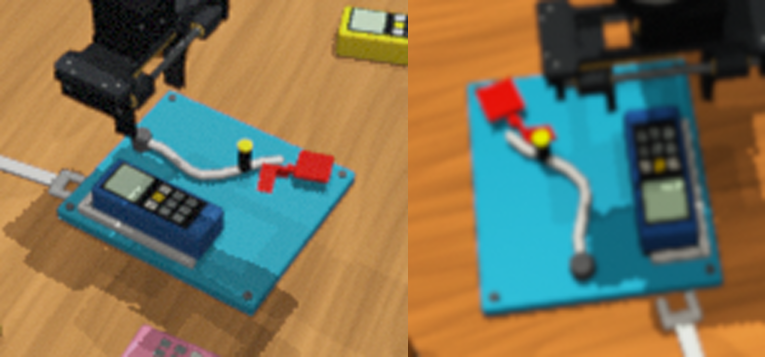

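The picture shows the meter flat in the corner, the arm still held back, and the red pad up at (500,100). The meter's x could still be a few mm short of the stop, so I'll nudge its tail gently with closed fingers.

send_rows --moves '[0,-4,0.6,0,0,0,0,0,-8,1.2,0,0,0,0,0,-10.2,1.5,0,0,0,0,0,-10.2,1.5,-2,0,0,0,0,-10.2,1.5,-5,0,0,0]'

```text
time: 18.83
position: [0.5133, 0.0243, 0.1305]
tool_rot: [0.997, -0.073, 0.002, 0.0]
ft_force: [0.1, 0.3, -0.0]
grip_width: 0.0488
grip_force: 0.0
```

send_rows --moves '[0,0,0,-2,0,0,0,0,0,0,-4,0,0,0,0,0,0,-6,0,0,0,0,0,0,-6,0,0,0,0,0,0,-6,0,0,0]'

```text
time: 19.25
position: [0.5118, 0.0243, 0.0679]
tool_rot: [0.997, -0.074, -0.002, -0.0]
ft_force: [0.3, 0.1, 0.3]
grip_width: 0.0155
grip_force: 0.0
```

send_rows --moves '[0,0,0,-1,0,0,0,0,0,0,-2,0,0,0,0,0,0,-3,0,0,0,0,0,0,-4,0,0,0,0,0,0,-4,0,0,0]'

```text
time: 19.67
position: [0.5119, 0.0243, 0.0275]
tool_rot: [0.997, -0.074, -0.002, -0.0]
ft_force: [-0.0, -0.5, 0.8]
grip_width: 0.0005
grip_force: 0.0
```

send_rows --moves '[0,0.3,-0.05,0,0,0,0,0,0.6,-0.1,0,0,0,0,0,0.9,-0.15,0,0,0,0,0,1.2,-0.2,0,0,0,0,0,1.2,-0.2,0,0,0,0]'

```text
time: 20.08
position: [0.5268, 0.0218, 0.0298]
tool_rot: [0.997, -0.074, 0.001, 0.0]
ft_force: [-1.2, -0.1, -0.0]
grip_width: 0.0003
grip_force: 0.0
```

send_rows --moves '[0,0.2,-0.03,0,0,0,0,0,0.4,-0.06,0,0,0,0,0,0.6,-0.09,0,0,0,0,0,0.7,-0.1,0,0,0,0,0,0.7,-0.1,0,0,0,0]'

```text
time: 20.5
position: [0.5319, 0.0211, 0.0292]
tool_rot: [0.997, -0.074, -0.0, -0.0]
ft_force: [-0.6, 0.4, 1.1]
grip_width: 0.0007
grip_force: 0.3
```

send_rows --moves '[0,0.1,-0.02,0,0,0,0,0,0.2,-0.03,0,0,0,0,0,0.3,-0.04,0,0,0,0,0,0.3,-0.04,0,0,0,0]'

```text
time: 20.83
position: [0.5321, 0.0212, 0.029]
tool_rot: [0.997, -0.073, -0.003, -0.0]
ft_force: [-5.2, 0.6, 4.1]
grip_width: 0.0006
grip_force: 2.8
```

send_rows --moves '[0,0.1,-0.02,0,0,0,0,0,0.2,-0.03,0,0,0,0,0,0.2,-0.03,0,0,0,0]'

```text
time: 21.08
position: [0.5347, 0.0209, 0.029]
tool_rot: [0.997, -0.073, -0.002, -0.0]
ft_force: [-2.6, 0.1, 1.4]
grip_width: 0.0008
grip_force: 1.9
```

send_rows --moves '[0,0.1,-0.02,0,0,0,0,0,0.2,-0.03,0,0,0,0,0,0.2,-0.03,0,0,0,0]'

```text
time: 21.33
position: [0.5357, 0.0208, 0.029]
tool_rot: [0.997, -0.073, -0.004, -0.0]
ft_force: [-7.1, 1.0, 5.5]
grip_width: 0.0002
grip_force: 3.8
```

send_rows --moves '[0,0.1,-0.02,0,0,0,0,0,0.2,-0.03,0,0,0,0,0,0.2,-0.03,0,0,0,0]'

```text
time: 21.58
position: [0.5356, 0.0208, 0.029]
tool_rot: [0.997, -0.073, -0.006, -0.0]
ft_force: [-10.6, 1.1, 8.3]
grip_width: 0.0005
grip_force: 5.3
```

```bash
python3 -c "
from chk import *
chk()"
```

```text
{'time': 21.583, 'q': [-0.17, 0.701, 1.784, -0.0, 0.669, 1.548], 'position': [0.536, 0.021, 0.029], 'tool_rot': [0.997, -0.073, -0.006, -0.0], 'ft_force': [-10.636, 1.148, 8.286], 'grip_width': 0.0, 'grip_force': 5.264}
meter z(0) [ 1.91000e-02 -0.00000e+00  5.85354e+01] front 43.9 y [-28.3  24.3] ((25.21508026123047, -1.8268585205078125), (40.421470642089844, 54.29564666748047), 0.002101325895637274)
edge(32) 1540 [[-53.8, 30.7, 27.0], [-2.9, 32.5, 28.1], [49.7, 34.4, 29.2]]
stop(74) 0 
scene 840 plane [-1.0000e-03  6.0000e-03  5.8115e+01] x [-72.7  67. ] y [-27.5  26.3] ((-3.5505142211914062, -0.4681110382080078), (55.472755432128906, 145.76947021484375), 89.95945739746094)
 knob 24 [ -46.6 -109.3   65.2]
 pad 154 [ 0.4869 -0.1164  0.0393] [[-134.8, -165.5, 30.7], [-111.3, -144.6, 39.3], [-89.3, -128.2, 43.1]]
side 370 plane [-4.0000e-03 -3.8000e-02  5.8716e+01] x [-5.4 66.8] y [-27.7  27. ] ((-7.002784729003906, -0.8122882843017578), (151.74533081054688, 58.94147872924805), 0.8964481353759766)
 knob 5 [ -53.4 -109.5   65.6]
 pad 163 [ 0.4839 -0.1167  0.0398] [[-135.4, -167.8, 29.2], [-114.1, -145.2, 39.8], [-87.8, -126.5, 44.1]]
```

The meter now stalls on the stop at about 10 N. Next I'll back off, lift and move over to the catch.

send_rows --moves '[0,-1.5,0.2,0,0,0,0,0,-2,0.3,0,0,0,0,0,-2,0.3,3,0,0,0,0,-2,0.3,6,0,0,0,0,-2,0.3,8,0,0,0]'

```text
time: 22.15
position: [0.5237, 0.0224, 0.1113]
tool_rot: [0.997, -0.074, 0.003, 0.0]
ft_force: [0.1, 0.2, -0.5]
grip_width: 0.0004
grip_force: 0.0
```

send_rows --moves '[0,-1,-3.6,0,0,0,0,0,-2,-7.2,0,0,0,0,0,-3,-10.8,0,0,0,0,0,-3.9,-14.3,0,0,0,0,0,-3.9,-14.3,0,0,0,0]'

```text
time: 22.57
position: [0.4839, -0.1269, 0.1099]
tool_rot: [0.997, -0.076, 0.003, 0.002]
ft_force: [-0.0, 0.7, 0.4]
grip_width: 0.0005
grip_force: 0.0
```

send_rows --moves '[0,0,0,0,0,0,0,0,0,0,0,0,0,0]'

```text
time: 22.73
position: [0.483, -0.1204, 0.1094]
tool_rot: [0.997, -0.074, 0.001, 0.0]
ft_force: [0.9, 0.6, -0.3]
grip_width: 0.0005
grip_force: 0.0
```

Now press down, contact expected at TCP z of about 0.030.

send_rows --moves '[0,-0.2,0,-3,0,0,0,0,-0.2,0,-6,0,0,0,0,-0.2,0,-7.4,0,0,0,0,-0.2,0,-7.6,0,0,0,0,-0.2,0,-7.6,0,0,0]'

```text
time: 23.15
position: [0.4801, -0.1186, 0.0326]
tool_rot: [0.997, -0.072, -0.001, -0.0]
ft_force: [0.4, 0.7, 0.7]
grip_width: 0.0006
grip_force: 0.0
```

send_rows --moves '[0,0,0,-0.5,0,0,0,0,0,0,-1,0,0,0,0,0,0,-1.3,0,0,0,0,0,0,-1.5,0,0,0,0,0,0,-1.5,0,0,0]'

```text
time: 23.57
position: [0.4811, -0.1201, 0.0189]
tool_rot: [0.997, -0.074, 0.001, 0.0]
ft_force: [1.5, 3.8, 6.2]
grip_width: 0.0005
grip_force: 2.8
```

send_rows --moves '[0,0,0,-0.3,0,0,0,0,0,0,-0.3,0,0,0,0,0,0,-0.3,0,0,0,0,0,0,-0.3,0,0,0,0,0,0,-0.3,0,0,0]'

```text
time: 23.98
position: [0.481, -0.1201, 0.0181]
tool_rot: [0.997, -0.074, 0.001, 0.0]
ft_force: [-3.0, 3.8, 24.7]
grip_width: 0.0004
grip_force: 12.3
```

send_rows --moves '[0,0,0,2,0,0,0,0,0,0,5,0,0,0,0,0,0,9,0,0,0,0,0,0,11,0,0,0,0,0,0,11,0,0,0]'

```text
time: 24.4
position: [0.4834, -0.122, 0.1297]
tool_rot: [0.997, -0.073, 0.005, 0.002]
ft_force: [-0.4, -0.0, 0.4]
grip_width: 0.0005
grip_force: 0.0
```

send_rows --moves '[0,0,-4,3,0,0,0,0,0,-8,3,0,0,0,0,0,-11,3,0,0,0,0,0,-11,3,0,0,0,0,0,-11,3,0,0,0]'

```text
time: 24.82
position: [0.4799, -0.2322, 0.1546]
tool_rot: [0.997, -0.075, -0.0, 0.0]
ft_force: [-1.0, 0.8, -0.3]
grip_width: 0.0006
grip_force: 0.0
```

Run:
```python
from h import *
st(); a=-.149; R=np.array([[np.cos(a),-np.sin(a)],[np.sin(a),np.cos(a)]])
for n in("scene","side"):
    c=grab(n); W=world(c); L=W.copy(); L[...,:2]=(W[...,:2]-[.618,.0097])@R; L*=1000; h=cv2.cvtColor(c["pixels"],cv2.COLOR_BGR2HSV)
    m=(abs(L[...,0])<85)&(abs(L[...,1])<34)&(L[...,2]>53)&(L[...,2]<62.5)
    p=L[m]; print(n,len(p),np.percentile(p,[1,50,99],axis=0).round(1).tolist(),cv2.minAreaRect(p[:,:2].astype(np.float32)))
    y=(h[...,0]>22)&(h[...,0]<35)&(h[...,1]>140)&(L[...,2]>60)&(L[...,2]<75)&(L[...,1]<-30)&(L[...,1]>-150)&(L[...,0]<0)&(L[...,0]>-90)
    if y.any(): k=np.median(L[y],0); print(" knob",y.sum(),k.round(1),"angle",(np.arctan2(k[1]+85,k[0]+2.3-75)%(2*np.pi))-np.radians(150.4))
    red=((h[...,0]<8)|(h[...,0]>172))&(h[...,1]>150)&(h[...,2]>80)&(L[...,0]<-95)&(L[...,0]>-150)&(L[...,1]<-130)&(L[...,2]>15)&(L[...,2]<55)
    print(" pad z",red.sum(),np.median(L[red][:,2]))
```

```text
{'time': 24.817, 'q': [-0.66, 0.486, 1.722, -0.0, 0.933, 1.061], 'position': [0.48, -0.232, 0.155], 'tool_rot': [0.997, -0.075, -0.0, 0.0], 'ft_force': [-1.027, 0.827, -0.341], 'grip_width': 0.001, 'grip_force': 0.0}
scene 773 [[-67.8, -26.4, 53.6], [3.3, 0.7, 58.4], [67.0, 27.3, 62.2]] ((-0.8624420166015625, 0.4275379180908203), (141.16932678222656, 55.62335968017578), 0.040291037410497665)
 knob 22 [-42.6 -44.2  67.3] angle 0.1768144718063649
 pad z 138 39.30165044971287
side 744 [[-69.1, -26.7, 53.2], [-5.2, 2.2, 58.5], [65.7, 28.0, 62.1]] ((-2.312408447265625, 0.8293972015380859), (59.53740310668945, 140.53338623046875), 89.79276275634766)
 knob 20 [-45.3 -44.5  66.2] angle 0.18571007220172397
 pad z 130 40.181958068293255
```

The arm is clamped at about 0.18 rad, the catch is up, the meter is against both stops and the robot is clear.

```bash
python3 -c "
from rig import workorder
print(workorder.hand_in())"
```

```text
the job is handed in; nothing more can be done
None
```

The job is handed in: the blue meter is clamped in the corner of the stage, the arm is at about 0.18 rad with the catch up, and the robot is clear; the hand-in gave no verdict, so this is from my last camera check.

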